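# Push the food pan home in its dock and flip the lever latch

### The arm

A 6-joint arm with a two-finger parallel gripper is mounted at the origin on the work surface. World frame = base frame: x ahead of the robot, y to its left, z up, the work surface at z = 0. Lengths are in m, angles in degrees, forces in N, time in s.
With the tool pointing down it reaches from about 0.3 to 0.75 m from the base axis. Payload 8.5 kg.
Tool frame: the origin (TCP) lies on the centre line of the jaws, within the pads' length; the fingertips stand 14 mm ahead of it and the grasp point (between the pads) lies 5 mm behind it; z points along the fingers, x is the direction in which the jaws open and shut, and the axes are right-handed (so a half turn about z gives the same grasp; the last joint's range is limited). The gripper opens to 85 mm and grips with 20 to 120 N. Pads are 22 mm wide; open, the fingers measure 114 mm over their backs; the gripper's body (76 mm by 85 mm) begins 54 mm behind the grasp point. The pads swing forward as they close: fully open they stand 13 mm farther back than shut.
Start: joints at [53.096, 21.807, 74.336, -0, 83.858, -12.336], TCP at [0.229, 0.5, 0.245] pointing down, gripper open.
Joint ranges: [-178.18, 178.18], [-50.72, 133.34], [12.68, 142.11], [-81.47, 261.47], [9.98, 163.14], [-165.26, 165.26]. Speed limits (degrees/s): [136.94, 136.94, 180, 180, 180, 180].

### API

Orientations are given as a 3x3 rotation matrix whose columns are the frame's x, y, z axes.
In Python, from rig import * gives the robot as it stands.
- The arm moves only by the shell command python3 -m crank 'ROWS' [FORCE]. ROWS is JSON, one flat list of numbers, 7 for each row, row after row: the turn, a rotation vector about the world's x, y, z in rad, then the shift along the world's x, y, z in m, then the opening in per cent of the stroke, from 0 (shut) to 100 (fully open). A call has 1 to 20 rows; each row shifts and turns the commanded pose from where the row before left it; what a row does not reach is not made up. A row lasts 1/10 s, in which the tool goes at most 50 mm and 8.59 degrees, less where a joint would pass 70% of its speed; a pose out of reach is approached as far as the arm can. A call is refused whole if a number of a shift passes 0.05 or a number of a turn 0.15, either way. A call with a gripper value outside its range is refused whole. The fingers move at their own pace and stop on an object; FORCE is the grip in N (left out, the last holds). Time passes only in rows, so rows that do not move let the fingers close. It gives the time, the measured TCP pose, the force and the opening at its end, in the units of the state.
- observe(): the state, without advancing time (a new reading comes with each control period).
- get_image(name): name is "side" or "top"; returns a dict with "frame" (384x512x3 uint8, red, green, blue), "fov_y" (degrees; the focal length in pixels is half the picture's height over the tangent of half this angle, whatever the lens; pixels are square), "cx", "cy" (the principal point, pixels), "k1" (the pictures are not rectified: a ray, as slopes to the right and down, at radius r is drawn at 1 + k1 r^2 times it, then the intrinsics apply), "world_to_cam" (4x4, takes a point from world to camera coordinates). Camera axes: x right, y up, looking along -z (the intrinsics and any distortion apply to the point x, -y, -z); pixel columns grow to the right and rows downward; lengths in m; the calibration is good to about 2 mm. A picture is of the moment at which its call begins. There is no depth.
- close_job(): hands the job in, once; it reports no verdict.
The state is a dict: "time_s": time; "q": joint angles; "qvel": joint speeds; "joint_efforts": joint torques, N m; "position": TCP position; "tool_rot": TCP orientation; "ft_force": force on the tool from outside, world axes, zero at the start; "wrist_torque": the same for the moment, N m; "grip_width": finger opening in m.
Only numpy, scipy, OpenCV 4.12 (cv2) and the standard library are available. Lean on these libraries where they do the work, as an engineer would, in place of code of your own. Each camera call takes 0.05 s, during which the arm holds its last target. There are 200 camera calls.

### The job

Push the rectangular steel food pan straight back into its dock until it sits fully home against the back stop, and only then flip the dock's ball-ended lever over past centre so that it snaps into its other position and its arm bars the front of the pan. Just push with the fingertips: do not lift or tip the pan, and leave the other kitchenware where it stands.

Things in the scene. Friction and masses are not known exactly. Their poses are not given: they have to be found in the camera images.
- dock: fixed steel pan dock: base plate 262 x 250 x 10 mm (dock x -67 to 195, y -125 to 125 mm), two guide rails 36 mm high with inner faces 106 mm apart, and a back stop 115 mm high with its face at x = 176 mm. Origin: on the table, on the bay's centre line, below the front rim of the pan when home. x points into the bay (up to 0.3 rad from world x), y to the left, z up
- pan: loose open steel food pan, 176 (x) x 108 (y) x 100 mm high, about 0.4 kg; its rim, the top 5 mm, projects 4 mm beyond the walls. Origin: centre of its underside; axes as the dock's. Stands on the base plate between the rails (3 mm play each side) and starts 45 to 80 mm short of home, sticking out towards the robot. Slides with a push of a few newtons; stops dead with its rear rim on the back stop
- pan_front (a point): point at the middle of the pan's front (robot-side) rim, 98 mm above its underside: where to push, along the dock's +x
- dock_home (a point): fixed point where the pan's origin lies when the pan is home, at dock (88, 0, 10) mm
- latch_pivot (a point): fixed hinge point of the lever in a steel fork at dock (-16, 95, 60) mm, left of the bay's mouth; hinge axis along dock x. The lever also carries a bar, 75 x 10 mm, that stands up at the start and when locked lies level across the front of the pan, 7 mm ahead of its rim; while the pan is out, the bar strikes the pan and cannot lock
- latch_knob (a point): centre of the black ball, 26 mm across, on the end of the lever, 80 mm from the hinge on a 12 mm thick rod. Moves with the lever, in the upright plane along the dock's y: at the start it leans away from the pan, 45 mm to the left of the hinge, 126 mm above the table; upright it is 140 mm up; locked it leans 45 mm to the right, towards the bay
- latch (a joint): lever angle in rad: 0 = open (start, leaning left away from the pan), 0.6 = upright, the centre, 1.2 = locked. It grows as the ball is pushed towards the dock's -y. An over-centre spring resists until the centre (about 3.5 N at the ball) and from there throws the lever to the locked end by itself
- shaker: aluminium salt shaker, 44 mm across, 84 mm tall, standing on the dock's base plate on the right of the bay. Leave it alone
- sauce: clear squeeze bottle, 56 mm across, 140 mm tall, standing behind and left of the dock. Leave it alone
- bowl: steel bowl, 120 mm across, 50 mm tall, right of the dock. Leave it alone
- spoon: steel serving spoon, 240 mm long, lying in front and right of the dock (origin at the middle of its underside). Leave it alone
- cup: white cup, 70 mm across, 80 mm tall, left of the lever. Leave it alone
- jar: glass jar with steel lid, 70 mm across, 100 mm tall, far to one side. Leave it alone
- tin: plain steel tin, 74 mm across, 110 mm tall, far to the other side. Leave it alone
Mind the look-alikes: they are no part of the job. What is shaped like the pan but green is not meant.

How it is judged (in metres and radians):
On the way, in this order (a step that is already met when the one before it is completed fails the run):
1. the pan is home against the back stop while the lever is still open (x of pan in the frame of dock between 0.084 and 0.092 m and angle between pan's own z axis and vertical below 0.04 rad and z of pan in the frame of dock below 0.014 m and value of joint latch below 0.3 rad), for 0.2 s.
2. the lever has snapped past centre into its locked position (value of joint latch above 1.12 rad), for 0.2 s.
At the end, for the whole second after the job is handed in: the pan stands flat in the dock within 4 mm of home and at rest, and the lever is in its locked position (above 1.12 rad of 1.2) (x of pan in the frame of dock between 0.084 and 0.092 m and angle between pan's own z axis and vertical below 0.04 rad and z of pan in the frame of dock below 0.014 m and linear speed of pan below 0.02 m/s and value of joint latch above 1.12 rad); the robot touches nothing.
It fails at once if the pan is lifted more than 12 mm off the base plate (z of pan in the frame of dock above 0.022 m).
It fails at once if the pan is tipped more than 0.2 rad (angle between pan's own z axis and vertical above 0.2 rad).
It fails at once if other kitchenware is moved more than 25 mm (distance of any of shaker, sauce, bowl, spoon, cup, jar, tin from where it was at the start of the episode above 0.025 m).
It fails at once if other kitchenware is knocked over (angle between any of shaker, sauce, bowl, cup, jar, tin's own z axis and vertical above 0.5 rad).
It also fails if it takes over 48 s, if anything falls off the work surface, if the arm or the gripper's body presses on something with over 40 N, if the wrist force passes 120 N, or if a joint passes its speed limit or range.

## Working session

There is one attempt and no reset: what is moved stays moved. The work goes in short steps, Python scripts to look and compute and a shell command to move; the robot and the scene stay as the last step left them, time stands still between calls to the robot, and variables do not carry over. Pictures are saved under pics/ and viewed, about 8 in all and at most 12, crops included, and the job is handed in when it is done.

```bash
mkdir -p pics; cat > h.py <<'E'
from rig import *
import numpy as np, cv2
def grab(n,save=None):
    g=get_image(n)
    if save: cv2.imwrite(f'pics/{save}.png',g['frame'][:,:,::-1]); np.savez(f'pics/{save}.npz',**{k:np.array(v) for k,v in g.items()})
    return g
def load(s): return dict(np.load(f'pics/{s}.npz'))
def KD(g):
    f=g['frame'].shape[0]/2/np.tan(np.radians(g['fov_y'])/2)
    return np.array([[f,0,g['cx']],[0,f,g['cy']],[0,0,1.]]),np.array([g['k1'],0,0,0,0.])
def ray(g,uv):
    K,D=KD(g); p=cv2.undistortPoints(np.array([[uv]],float),K,D)[0,0]
    T=np.array(g['world_to_cam']); R=T[:3,:3]; o=-R.T@T[:3,3]
    d=R.T@np.array([p[0],-p[1],-1.]); return o,d/np.linalg.norm(d)
def onz(g,uv,z):
    o,d=ray(g,uv); return o+d*(z-o[2])/d[2]
def proj(g,P):
    K,D=KD(g); T=np.array(g['world_to_cam']); C=np.atleast_2d(P)@T[:3,:3].T+T[:3,3]
    C=C*[1,-1,-1]; return cv2.projectPoints(C,np.zeros(3),np.zeros(3),K,D)[0][:,0]
def tri(g1,a,g2,b):
    o1,d1=ray(g1,a);o2,d2=ray(g2,b)
    s=np.linalg.lstsq(np.c_[d1,-d2],o2-o1,rcond=None)[0]
    p,q=o1+s[0]*d1,o2+s[1]*d2; return (p+q)/2,np.linalg.norm(p-q)
E
python3 - <<'E'
from h import *
for n in('top','side'):
    g=grab(n,n+'0'); T=np.array(g['world_to_cam']);print(n,-T[:3,:3].T@T[:3,3],T[:3,:3].round(2).tolist())
s=observe();print(s['position'],s['tool_rot'],s['ft_force'],s['time_s'])
E
```

```text
top [ 0.35787032 -0.01252362  1.30656464] [[0.02, -1.0, 0.01], [0.98, 0.02, 0.18], [-0.18, 0.0, 0.98]]
side [ 0.13193505 -0.83072286  0.77937163] [[0.88, -0.48, 0.01], [0.26, 0.5, 0.82], [-0.4, -0.72, 0.57]]
[0.22853824 0.50001647 0.24476874] [[ 4.15785617e-01  9.09462292e-01 -8.12159624e-04]
 [ 9.09461750e-01 -4.15786297e-01 -1.03888137e-03]
 [-1.28250827e-03 -3.06676183e-04 -9.99999131e-01]] [ 0.89748464 -0.12614662  0.03392693] 0.1
```

View pics/top0.png

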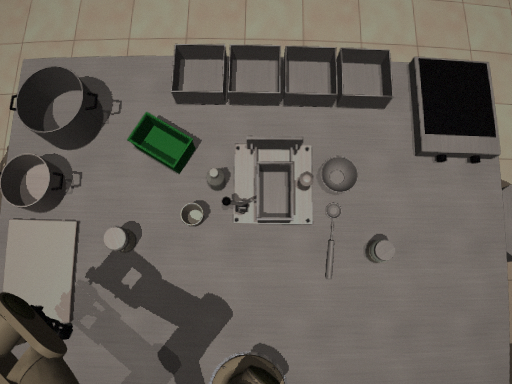

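View pics/side0.png

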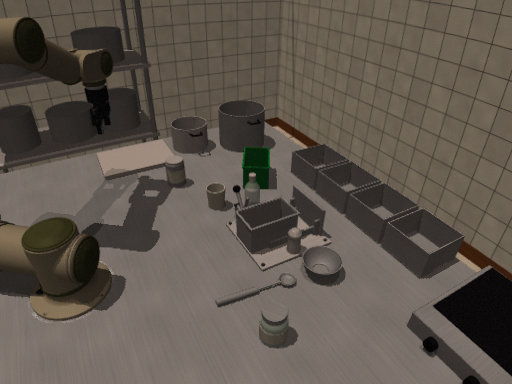

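Candidates in the top view:
- Steel pan in the dock, (274,190).
- Green pan, (162,142).
- Four steel bins at the back, (200–365,75).

I choose the one between the rails at (274,190). The lever's black ball is at (227,201) in top and about (237,189) in side. Next is a close crop of both.

```bash
python3 - <<'E'
import cv2,numpy as np
a=cv2.imread('pics/top0.png')[130:235,175:325];b=cv2.imread('pics/side0.png')[165:275,195:345]
a=cv2.resize(a,None,fx=5,fy=5,interpolation=3)[:, :]
b=cv2.resize(b,None,fx=5,fy=5,interpolation=3)
f=lambda x:np.clip(x*1.5,0,255).astype('uint8')
cv2.imwrite('pics/c1.png',f(a));cv2.imwrite('pics/c2.png',f(b))
E
```

```text
(no output)
```

View pics/c1.png

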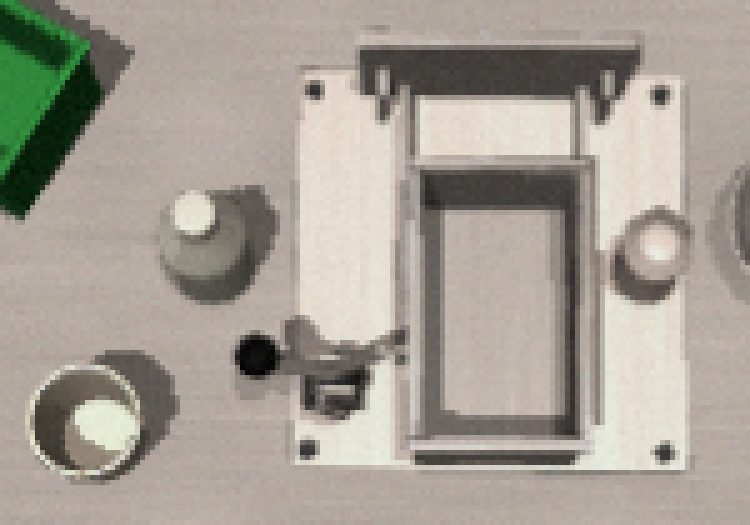

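View pics/c2.png

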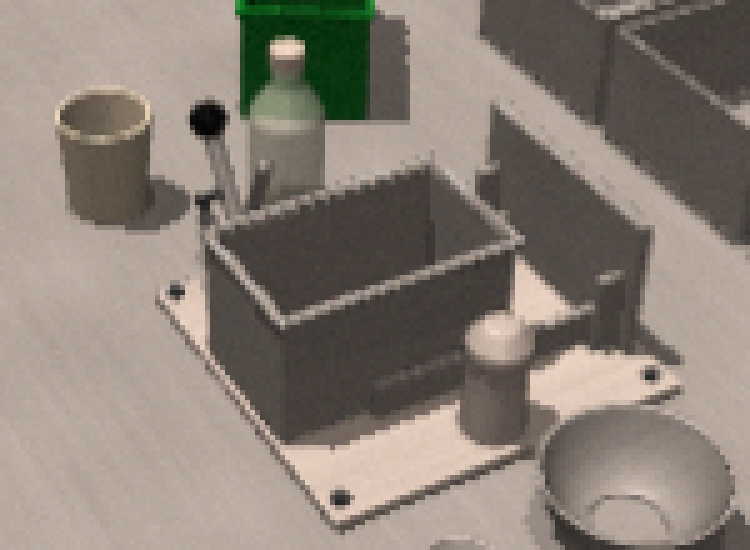

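The steel pan is between the rails. Its front rim runs from about (407,448) to (592,452) in crop c1. The black ball is at (256,356) in c1 and (208,118) in c2. Plate corners are in c1.

```bash
cat >> h.py <<'E'
def setdock():
    d=np.load('dock.npy'); c,s=np.cos(d[2]),np.sin(d[2]); return np.array([d[0],d[1],0]),np.array([[c,-s,0],[s,c,0],[0,0,1]])
E
python3 - <<'E'
from h import *
g=load('top0');s=load('side0')
t=lambda x,y:(x/5-.4+175,y/5-.4+130); sd=lambda x,y:(x/5-.4+195,y/5-.4+165)
px=[(300,68),(687,76),(688,470),(293,465)]
D=np.array([[195,125],[195,-125],[-67,-125],[-67,125]])/1000
W=np.array([onz(g,t(*p),.01)[:2] for p in px])
px2=[(157,298),(337,529),(682,385)]; W2=np.array([onz(s,sd(*p),.01 if i!=1 else .008)[:2] for i,p in enumerate(px2)]);D2=D[[3,2,1]]
def fit(D,W):
    a,b=D-D.mean(0),W-W.mean(0); y=np.arctan2((a[:,0]*b[:,1]-a[:,1]*b[:,0]).sum(),(a*b).sum())
    R=np.array([[np.cos(y),-np.sin(y)],[np.sin(y),np.cos(y)]]);o=W.mean(0)-R@D.mean(0);return o,y,(W-(D@R.T+o)).round(4).tolist()
for a,b in((D,W),(D2,W2),(np.r_[D,D2],np.r_[W,W2])):
    o,y,r=fit(a,b);print(o,y,r)
np.save('dock.npy',[*o,y]);o,R=setdock()
K=[tri(g,t(256,356),s,sd(208,118))]
for p,e in K:print('knob',p,e,'dock',R.T@(p-o))
print('knob from dock',o+R@[-.016,.14,.126])
for p in((407,448),(592,452),(410,160),(590,160)):print('rim top',R.T@(onz(g,t(*p),.11)-o))
for p in((210,243),(286,325),(432,163),(522,240)):print('rim side',R.T@(onz(s,sd(*p),.11)-o))
print('cup',R.T@(onz(g,t(84,415),.08)-o))
E
```

```text
[ 0.58111243 -0.06532866] 0.0031143284952839917 [[-0.0009, 0.0014], [-0.0017, -0.0013], [0.0016, 0.0006], [0.001, -0.0008]]
[ 0.58024206 -0.06938407] 0.018729430933255017 [[0.0012, -0.0032], [0.0, 0.0021], [-0.0012, 0.001]]
[ 0.58089025 -0.0672548 ] 0.01032104467831636 [[0.0002, 0.0019], [-0.0024, -0.0008], [0.0009, 0.003], [0.0022, 0.0016], [-0.0005, -0.0059], [0.0004, -0.0006], [-0.0008, 0.0006]]
knob [0.56401633 0.07506812 0.12779222] 0.0015521279080055303 dock [-0.01540413  0.14248949  0.12779222]
knob from dock [0.56344618 0.07257261 0.126     ]
rim top [-0.06646264  0.05525251  0.11      ]
rim top [-0.06794985 -0.05226141  0.11      ]
rim top [0.10629574 0.05490595 0.11      ]
rim top [ 0.10740611 -0.0524688   0.11      ]
rim side [-0.06565466  0.03882768  0.11      ]
rim side [-0.0623721  -0.05343167  0.11      ]
rim side [0.10423294 0.04814938 0.11      ]
rim side [ 0.10805514 -0.05059214  0.11      ]
cup [-0.0445201  0.2485653  0.08     ]
```

Measured results:
- Dock yaw is about 0.01 rad, origin about (0.581, -0.067).
- Pan front rim is at dock x of about -67 mm.
- Ball is at (0.564, 0.074, 0.127).

First I turn the tool so the jaws lie along y, and move over to in front of the pan.

```bash
python3 -m crank '[0,0,0.147,0.0155,-0.038,0,30, 0,0,0.147,0.0155,-0.038,0,30, 0,0,0.147,0.0155,-0.038,0,30, 0,0,0,0.0155,-0.038,0,30, 0,0,0,0.0155,-0.038,0,30, 0,0,0,0.0155,-0.038,0,30, 0,0,0,0.0155,-0.038,0,30, 0,0,0,0.0155,-0.038,0,30, 0,0,0,0.0155,-0.038,0,30, 0,0,0,0.0155,-0.038,0,30, 0,0,0,0.0155,-0.038,0,30, 0,0,0,0.0155,-0.038,0,30, 0,0,0,0.0155,-0.038,0,30, 0,0,0,0.0155,-0.038,0,30, 0,0,0,0.0155,-0.038,0,30, 0,0,0,0,0,0,30, 0,0,0,0,0,0,30]'
```

```text
time_s: 1.8
position: [0.4604, -0.0684, 0.2448]
tool_rot: [[-0.004, 1.0, -0.001], [1.0, 0.004, 0.001], [0.001, -0.001, -1.0]]
ft_force: [-0.2, 0.3, -1.1]
grip_width: 0.0259
```

Now I go down to z ≈ 0.108, then advance to near contact.

```bash
python3 -m crank '[0,0,0,0,0,-0.035,30, 0,0,0,0,0,-0.035,30, 0,0,0,0,0,-0.035,30, 0,0,0,0,0,-0.032,30, 0,0,0,0.01,0.001,0,30, 0,0,0,0.01,0,0,30, 0,0,0,0.005,0,0,30, 0,0,0,0,0,0,30, 0,0,0,0,0,0,30]'
python3 - <<'E'
from h import *
a=grab('side','s1')['frame'];b=grab('top','t1')['frame']
f=lambda x:cv2.resize(np.clip(x*1.5,0,255).astype('uint8'),(390,312),interpolation=3)
cv2.imwrite('pics/v1.png',np.hstack([f(a[140:260,190:340]),f(b[130:250,175:325])])[:,:,::-1])
E
```

```text
time_s: 2.7
position: [0.4859, -0.067, 0.1092]
tool_rot: [[-0.006, 1.0, 0.001], [1.0, 0.006, -0.001], [-0.001, 0.001, -1.0]]
ft_force: [-0.1, -0.2, 0.1]
grip_width: 0.0258
```

View pics/v1.png

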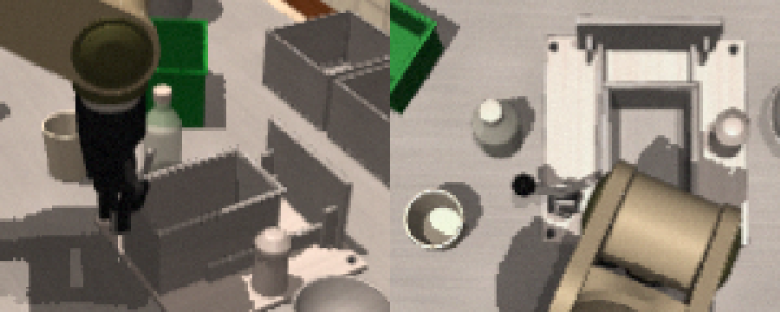

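The fingertips (about (118,228) in the left panel) stand just ahead of the pan's front rim and below its top. Now I push slowly.

```bash
python3 -m crank '[0,0,0,0.005,0,0,30, 0,0,0,0.005,0,0,30, 0,0,0,0.005,0,0,30, 0,0,0,0.005,0,0,30, 0,0,0,0.005,0,0,30, 0,0,0,0.005,0,0,30, 0,0,0,0.005,0,0,30, 0,0,0,0.005,0,0,30, 0,0,0,0.005,0,0,30, 0,0,0,0.005,0,0,30, 0,0,0,0.005,0.001,0,30, 0,0,0,0.005,0,0,30, 0,0,0,0.005,0,0,30]'; python3 -m crank '[0,0,0,0.004,0,0,30, 0,0,0,0.004,0,0,30]'
```

```text
time_s: 4.1
position: [0.551, -0.0659, 0.1083]
tool_rot: [[-0.005, 1.0, -0.0], [1.0, 0.005, 0.0], [0.0, -0.0, -1.0]]
ft_force: [-0.7, -0.5, -0.3]
grip_width: 0.0255
time_s: 4.3
position: [0.5588, -0.066, 0.1083]
tool_rot: [[-0.005, 1.0, -0.0], [1.0, 0.005, 0.0], [0.0, -0.0, -1.0]]
ft_force: [-1.7, -0.4, -1.3]
grip_width: 0.0258
```

```bash
python3 -m crank '[0,0,0,0.002,0,0,30, 0,0,0,0.002,0,0,30]'; python3 -m crank '[0,0,0,0.002,0,0,30, 0,0,0,0.002,0,0,30]';  python3 -m crank '[0,0,0,0.002,0,0,30]'; python3 - <<'E'
from h import *
a=grab('side','s2')['frame'];b=grab('top','t2')['frame']
f=lambda x:cv2.resize(np.clip(x*1.5,0,255).astype('uint8'),(390,312),interpolation=3)
cv2.imwrite('pics/v2.png',np.hstack([f(a[140:260,190:340]),f(b[130:250,175:325])])[:,:,::-1])
E
```

```text
time_s: 4.5
position: [0.5626, -0.066, 0.1083]
tool_rot: [[-0.005, 1.0, -0.0], [1.0, 0.005, -0.0], [-0.0, -0.0, -1.0]]
ft_force: [-0.9, 0.2, -0.4]
grip_width: 0.0257
time_s: 4.7
position: [0.5666, -0.066, 0.1083]
tool_rot: [[-0.005, 1.0, -0.0], [1.0, 0.005, 0.0], [0.0, -0.0, -1.0]]
ft_force: [-0.8, 0.5, -0.9]
grip_width: 0.0254
time_s: 4.8
position: [0.5686, -0.066, 0.1083]
tool_rot: [[-0.005, 1.0, -0.0], [1.0, 0.005, 0.0], [0.0, -0.0, -1.0]]
ft_force: [-0.8, 0.5, -1.8]
grip_width: 0.0258
```

View pics/v2.png

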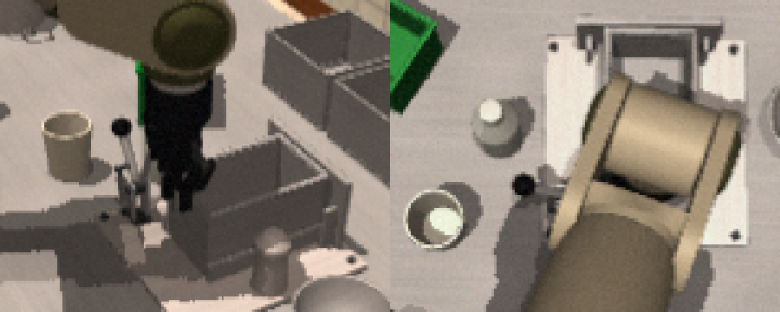

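The pan has slid nearly to the back stop: its rear rim, at (325,175) on the left, is close to the stop. The lever is still open. I continue until the force rises.

```bash
python3 -m crank '[0,0,0,0.002,0,0,30]'|grep -E "pos|for"; python3 -m crank '[0,0,0,0.002,0,0,30]'|grep -E "pos|for"; python3 -m crank '[0,0,0,0.002,0,0,30]'|grep -E "pos|for"
```

```text
position: [0.5705, -0.066, 0.1085]
ft_force: [-1.7, -0.2, 0.5]
position: [0.571, -0.066, 0.1083]
ft_force: [-16.1, -2.0, 9.3]
position: [0.5712, -0.066, 0.1083]
ft_force: [-25.3, -2.7, 14.4]
```

The force rises sharply at x = 0.571, so the pan is home. I hold briefly, back off, and lift.

```bash
python3 -m crank '[0,0,0,0,0,0,30, 0,0,0,-0.01,0,0,30, 0,0,0,-0.02,0,0,30, 0,0,0,-0.03,0,0,0, 0,0,0,-0.02,0,0,0, 0,0,0,0,0,0.04,0, 0,0,0,0,0,0.04,0, 0,0,0,0,0,0.04,0, 0,0,0,0,0.03,0.03,0, 0,0,0,0,0.04,0,0, 0,0,0,0,0.04,0,0, 0,0,0,0,0.04,0,0, 0,0,0,0.03,0.04,0,0, 0,0,0,0.04,0.006,0,0, 0,0,0,0,0,0,0, 0,0,0,0,0,0,0]'; python3 - <<'E'
from h import *
a=grab('side','s3')['frame'];b=grab('top','t3')['frame']
f=lambda x:cv2.resize(np.clip(x*1.5,0,255).astype('uint8'),(390,312),interpolation=3)
cv2.imwrite('pics/v3.png',np.hstack([f(a[140:260,190:340]),f(b[130:250,175:325])])[:,:,::-1])
E
```

```text
time_s: 6.8
position: [0.5648, 0.1302, 0.2578]
tool_rot: [[-0.006, 1.0, -0.0], [1.0, 0.006, 0.0], [0.0, -0.0, -1.0]]
ft_force: [0.6, 0.2, 0.1]
grip_width: 0.0001
```

View pics/v3.png

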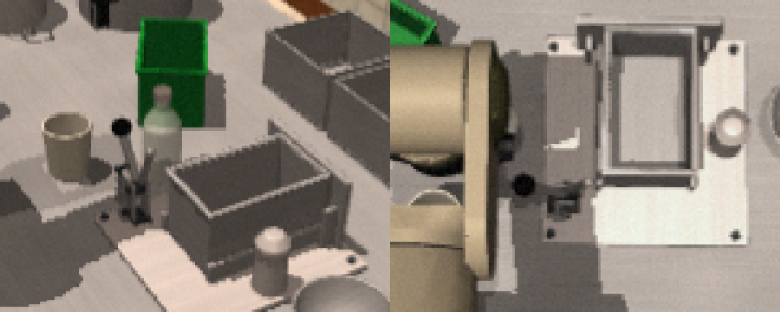

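The pan looks home: its rear rim is at the stop and its front rim runs along about y=183 in the right panel. The lever is open, with the ball at (523,185). I check the pan position numerically and descend beside the ball.

```bash
python3 - <<'E'
from h import *
g=load('t3');o,R=setdock()
for x,y in((600,183),(695,186)):print(R.T@(onz(g,(175+(x-390)/2.6,130+y/2.6),.11)-o))
E
python3 -m crank '[0,0,0,0,0,-0.04,0, 0,0,0,0,0,-0.04,0, 0,0,0,0,0,-0.04,0, 0,0,0,0,0,-0.014,0, 0,0,0,0,0,0,0]'
python3 -m crank '[0,0,0,0,-0.008,0,0, 0,0,0,0,-0.008,0,0, 0,0,0,0,-0.004,0,0, 0,0,0,0,-0.004,0,0]'
```

```text
[-0.01101986  0.05638794  0.11      ]
[-0.01351721 -0.05060385  0.11      ]
time_s: 7.4
position: [0.5631, 0.1295, 0.1229]
tool_rot: [[-0.004, 1.0, -0.004], [1.0, 0.004, -0.0], [-0.0, -0.004, -1.0]]
ft_force: [0.5, 0.2, 0.7]
grip_width: 0.0005
time_s: 7.8
position: [0.5648, 0.1053, 0.1252]
tool_rot: [[-0.005, 1.0, 0.001], [1.0, 0.005, -0.0], [-0.0, 0.001, -1.0]]
ft_force: [-0.1, 0.4, 1.0]
grip_width: 0.0004
```

The pan reading of -12 mm disagrees with the contact estimate of about 0 mm. I check more closely before flipping.

```bash
python3 - <<'E'
from h import *
g=load('t3');o,R=setdock();b=g['frame'][130:215,225:310]
f=cv2.resize(np.clip(b*1.6,0,255).astype('uint8'),None,fx=7,fy=7,interpolation=cv2.INTER_NEAREST)
cv2.imwrite('pics/v4.png',f[:,:,::-1])
P=lambda x,y,z:o+R@[x,y,z]
for n in((0,.054,.11),(0,-.054,.11),(-.012,0,.11),(.176,.054,.11),(.176,-.054,.11),(.176,0,.125)):
    print(n,((proj(g,P(*n))[0]-[225,130]+.5)*7).round(0))
E
```

```text
(0, 0.054, 0.11) [225. 470.]
(0, -0.054, 0.11) [483. 473.]
(-0.012, 0, 0.11) [354. 500.]
(0.176, 0.054, 0.11) [228.  68.]
(0.176, -0.054, 0.11) [479.  71.]
(0.176, 0, 0.125) [355.  58.]
```

View pics/v4.png

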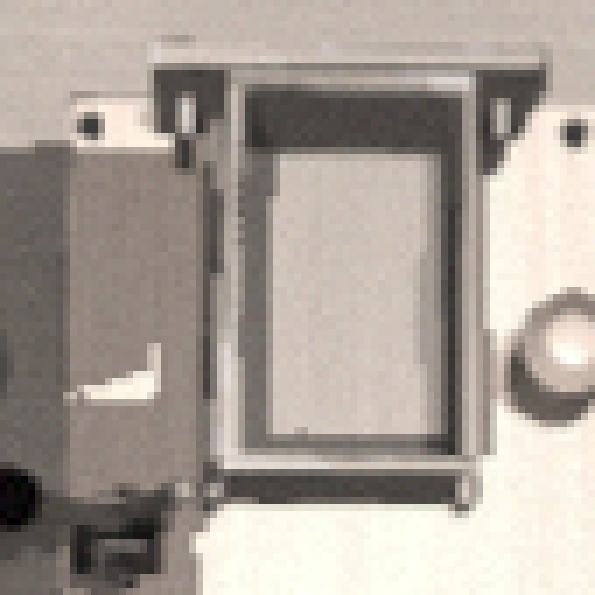

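The rim's front edge is at crop y≈470, exactly the projected home line. The -12 mm reading was the front wall below the rim. The pan is home, so I flip the lever.

```bash
python3 -m crank '[0,0,0,0,-0.006,0,0, 0,0,0,0,-0.006,0,0, 0,0,0,0,-0.006,0,0]'; python3 -m crank '[0,0,0,0,-0.006,0,0, 0,0,0,0,-0.006,0,0, 0,0,0,0,-0.006,0,0, 0,0,0,0,-0.006,0,0]'|grep -E "pos|for"; python3 -m crank '[0,0,0,0,-0.006,0,0, 0,0,0,0,-0.006,0,0, 0,0,0,0,-0.005,0,0, 0,0,0,0,0,0,0]'|grep -E "pos|for"
```

```text
time_s: 8.1
position: [0.5655, 0.0898, 0.1264]
tool_rot: [[-0.006, 1.0, 0.005], [1.0, 0.006, 0.004], [0.004, 0.005, -1.0]]
ft_force: [-0.7, 8.0, 8.1]
grip_width: -0.0002
position: [0.5645, 0.0635, 0.1243]
ft_force: [-0.2, 1.4, 1.1]
position: [0.5645, 0.0462, 0.1242]
ft_force: [-0.3, -0.2, 0.8]
```

```bash
python3 -m crank '[0,0,0,0,0.03,0,0, 0,0,0,0,0.03,0,0, 0,0,0,0,0.02,0.02,0, 0,0,0,0,0.01,0.04,0, 0,0,0,0,0,0.04,0, 0,0,0,0,0,0.04,0, 0,0,0,-0.03,0.03,0,0, 0,0,0,-0.03,0.03,0,0, 0,0,0,-0.03,0.03,0,0, 0,0,0,0,0,0,0, 0,0,0,0,0,0,0]'; python3 - <<'E'
from h import *
ga=grab('side','s4');gb=grab('top','t4');a,b=ga['frame'],gb['frame'];o,R=setdock()
f=lambda x:cv2.resize(np.clip(x*1.5,0,255).astype('uint8'),(390,312),interpolation=3)
cv2.imwrite('pics/v5.png',np.hstack([f(a[140:260,190:340]),f(b[130:250,175:325])])[:,:,::-1])
k=o+R@[-.016,.05,.126]
print('locked knob expected',((proj(ga,k)[0]-[190,140]+.5)*2.6),((proj(gb,k)[0]-[175,130]+.5)*2.6)+[390,0])
E
```

```text
time_s: 10.0
position: [0.4742, 0.2275, 0.2646]
tool_rot: [[-0.007, 1.0, 0.001], [1.0, 0.007, -0.0], [-0.0, 0.001, -1.0]]
ft_force: [0.5, -0.3, 0.8]
grip_width: 0.0001
locked knob expected [154.57322212 164.66299026] [607.04831028 186.26055327]
```

View pics/v5.png

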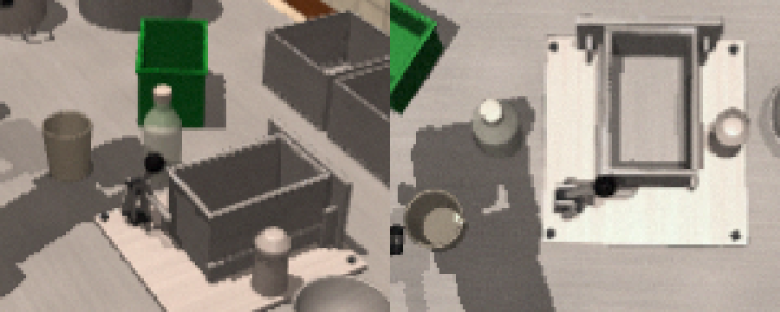

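The lever has swung over: the ball is at (154,162) and (604,187), within about 1 source pixel of the expected locked position. The pan is still home and the other items are unmoved. One numeric check of the lever angle, and of scene movement, before handing in.

```bash
python3 - <<'E'
from h import *
o,R=setdock()
def cen(g,w):
    c,r=w; x=g['frame'][r-6:r+7,c-6:c+7].max(2).astype(float); m=(x<28).astype('uint8')
    n,l,s,ct=cv2.connectedComponentsWithStats(m); i=1+s[1:,4].argmax(); return ct[i]+[c-6,r-6],s[i,4]
D=[]
for s,t,ws,wt in(('s0','t0',(236,188),(226,201)),('s4','t4',(249,202),(257,202))):
    n={'s0':'side0','t0':'top0'}; a,b=load(n.get(s,s)),load(n.get(t,t))
    ca,cb=cen(a,ws),cen(b,wt); p,e=tri(a,ca[0],b,cb[0]); d=R.T@(p-o);D.append(d);print(ca,cb,d,e)
print('dy',D[0][1]-D[1][1],'chord angle',2*np.arcsin(np.linalg.norm((D[0]-D[1])[1:])/.16))
E
```

```text
(array([236.22857143, 188.57142857]), np.int32(35)) (array([226.        , 200.91666667]), np.int32(48)) [-0.01555203  0.14199297  0.12664191] 0.0015253707708208146
(array([248.8       , 202.26666667]), np.int32(45)) (array([257.4       , 201.10909091]), np.int32(55)) [-0.01592208  0.05160071  0.12711552] 0.00042604543636742034
dy 0.0903922597505591 chord angle 1.2007680417045337
```

The lever has turned 1.20 rad, so it is fully locked, and the robot is clear.

```bash
python3 -c "
from rig import *
print(close_job())"
```

```text
the job is handed in; nothing more can be done
None
```

I pushed the steel pan back into its dock until it was home, then flipped the lever over centre into its locked position. I handed the job in after about 10 s of robot time, with the arm clear of everything.

- **Pan home:** while pushing, the force stayed under 2 N, then rose to 25 N at x ≈ 0.571, where the pan stopped. After backing off, the front rim in the top view lay on the projected home line, and the rear rim was at the stop.
- **Lever locked:** the ball's positions before and after, from both cameras, give a turn of 1.20 rad (more than 1.12 is needed). The ball sits at dock (-16, 52, 127) mm against the expected (-16, 50, 126) mm.
- **Other kitchenware:** what is in the final crops (cup, bottle, shaker, part of the bowl) looked unmoved. I did not measure it, and the spoon, jar and tin were outside those crops. The arm met no unexpected contact.
- **Check that disagreed:** one reading put the pan's front about 12 mm short. A closer crop showed I had picked the dark front wall below the rim. I settled this before flipping the lever.

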